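# Load the stock carousel and turn it home to its index catch

### The job

Stand the amber jar with the white lid upright in the orange cup of the stock carousel and let go of it. Then push the carousel round by its red-capped post, steadily and never flinging it, counterclockwise seen from above, against the spring buffer until the catch snaps in behind the striker pin, so that it stays at the index line when you let go; press only as hard as needed, for the end stop must not be rammed. Leave the other stock on the bench where it is.

Things in the scene. Friction and masses are not known exactly. Their poses are not given: they have to be found in the camera images.
- carousel (a joint): Turn of the carousel about its upright axis, rad, growing counterclockwise seen from above. It latches where the yellow line on the deck meets the one on the index unit: somewhere between -0.22 and +0.22, set anew each time. Starts between -1.5 and -0.7. Deck: white disc 256 mm across, top 48 mm above the bench; drag about 0.12 N m, it does not coast far.
- centre (a point): Centre of the deck's top face, on the axis, 48 mm above the bench; fixed. A steel hub 48 mm across rises 22 mm above the deck. Its x, y axes are the base's. The index unit, a grey block up to 54 mm high with catch and buffer on top, stands beside the rim 120 to 210 mm from the axis, towards the base's -y give or take 0.22 rad.
- post (a point): The push post: upright steel rod 16 mm thick, red cap 20 mm across and 12 mm tall, on the deck 112 mm from the axis, turning with it. Point on the rod's axis 37 mm above the deck (85 mm above the bench); cap top at 123 mm above the bench. Push it at well under 25 cm/s. At joint 0 it lies at 205 degrees counterclockwise from the base's x.
- cup (a point): The orange cup on the deck, turning with it, 78 mm from the axis and opposite the post: a round low cup 68 mm wide inside, wall 4 mm, rim 12 mm above its inner floor. This point is the centre of its inner floor, 51 mm above the bench. Two like grey cups stay empty.
- jar_mid (a point): The jar to load: amber glass with a white lid, 52 mm across and 90 mm tall, about 0.3 kg, standing loose on the bench. This point is on its axis, half-way up (45 mm above its foot); z is its axis.
- tin_mid (a point): Bystander: tin with a green label, 60 mm across, 85 mm tall, standing loose. Point on its axis half-way up. Leave alone.
- flask_mid (a point): Bystander: green glass jar with a black lid, 54 mm across, 105 mm tall, standing loose. Point on its axis half-way up. Leave alone.
- pin (a point): The striker pin: upright, 10 mm thick, on the deck's rim 140 mm from the axis; point on its axis at deck height. In its last 0.3 rad it lifts the brass catch; 0.05 rad (7 mm) before the latched place it meets the spring buffer, which pushes back with 2 N growing to 5 N and is solid 1.5 mm past the latched place.
- catch (a joint): The brass spring catch of the index unit, m: 0 = out, about 0.008 = lifted by the pin passing over it. It snaps back to 0 behind the pin only in about the last 2 mm before the buffer is solid; let go earlier and the buffer throws the pin back onto it. Some 6 to 9 N at the post goes home; force on the buffer must stay under 12 N, about 15 N at the post.
Not all that is in view belongs to the job. Leave any blue, pink or purple look-alike of the part that bears jar_mid alone.

How it is judged:
By the outcome, as a careful person would: the job done as asked, in the order asked, and still so for the second after the job is handed in, with the robot touching nothing.
It also fails if it takes over 72 s, if anything falls off the work surface, if the arm or the gripper's body presses on something with over 40 N, if the wrist force passes 120 N, or if a joint passes its speed limit or range.

### The arm

A 7-joint arm with a two-finger parallel gripper is mounted at the origin on the work surface. World frame = base frame: x ahead of the robot, y to its left, z up, the work surface at z = 0. Lengths are in m, angles in rad, forces in N, time in s.
With the tool pointing down it reaches from about 0.4 to 0.925 m from the base axis. Payload 4.1 kg.
Tool frame: the origin (TCP) lies on the mounting face of the last link; the fingertips stand 173 mm ahead of it and the grasp point (between the pads) lies 155 mm ahead of it; x points along the fingers, y is the direction in which the jaws open and shut, and the axes are right-handed (so a half turn about x gives the same grasp; the last joint's range is limited). The gripper opens to 85 mm and grips with 20 to 120 N. Pads are 22 mm wide; open, the fingers measure 114 mm over their backs; the gripper's body (76 mm by 85 mm) begins 54 mm behind the grasp point. The pads swing forward as they close: fully open they stand 13 mm farther back than shut.
Start: joints at [1.189, 0.398, 0.045, 1.537, -0.019, 1.207, -0.051], TCP at [0.181, -0.624, 0.405] pointing down, gripper open.
Joint ranges: [-2.82, 2.82], [-0.49, 2.23], [-1.37, 1.46], [0, 2.46], [-1.36, 4.5], [0.23, 2], [-2.94, 2.94]. Speed limits (rad/s): [2.57, 2.57, 3.14, 3.14, 3.14, 3.14, 3.14].

### API

Orientations are given as a unit quaternion [w, x, y, z].
In Python, from station import r, inverse_kinematics, viewer, order gives the robot as it stands. Calls block until the motion is done:
- r.reach(position, orientation): joint-space move of the TCP to a pose.
- r.movel(position, rotation=None, velocity=0.15, guard=None): straight line of the TCP; rotation=None keeps the orientation; velocity is the mean speed in m/s. With guard (N) it stops when the force on the tool has changed by that much, and returns True; else False.
- r.movej(angles): joint-space move.
- r.set_gripper(opening, grasp_force=None): finger opening in m; grasp_force is the grip in N (None keeps the last); returns when the fingers have stopped.
- r.hold(seconds).
- inverse_kinematics(position, orientation): joint angles nearest the present ones, or None.
- r.get_obs(): the state.
- viewer.camera(name): name is "side" or "top"; returns a dict with "pixels" (400x640x3 uint8, red, green, blue), "camera_matrix" (3x3 intrinsics, pixels), "R" (3x3) and "t" (3): a world point X has camera coordinates R X + t. Camera axes: x right, y down, z forward; pixel columns grow to the right and rows downward; lengths in m; the calibration is good to about 2 mm. A picture is of the moment at which its call begins. There is no depth.
A pose or a line that the arm cannot do raises r.IKError and nothing moves.
- order.sign_off(): hands the job in, once; it reports no verdict.
The state is a dict: "t": time; "qpos": joint angles; "qd": joint speeds; "effort": joint torques, N m; "ee_pos": TCP position; "orientation": TCP orientation; "contact_force": force on the tool from outside, world axes, zero at the start; "torque": the same for the moment, N m; "width": finger opening in m.
Only numpy, scipy, OpenCV 4.12 (cv2) and the standard library are available. Lean on these libraries where they do the work, as an engineer would, in place of code of your own. Each camera call takes 0.05 s, during which the arm holds its last target.

## Working session

There is one attempt and no reset: what is moved stays moved. The work goes in short steps, each a Python script; the robot and the scene stay as the last script left them, time stands still between calls to the robot, and variables do not carry over. Pictures are saved under pics/ and viewed, and the job is handed in when it is done.

```bash
ls; mkdir -p pics; python3 - <<'E'
from station import r,viewer
import cv2,pickle
for n in("side","top"):
    c=viewer.camera(n); cv2.imwrite(f"pics/{n}0.png",c["pixels"][:,:,::-1]); pickle.dump(c,open(f"{n}0.pkl","wb"))
    print(n,c["camera_matrix"],c["R"],c["t"])
o=r.get_obs();print(o["t"],o["ee_pos"],o["orientation"],o["contact_force"],o["width"])
E
```

```text
pics
side [[413.76162564   0.         316.53135681]
 [  0.         413.76162564 197.60401196]
 [  0.           0.           1.        ]] [[-8.37383854e-01 -5.46615289e-01  7.69196703e-05]
 [-3.40941114e-01  5.22192593e-01 -7.81712257e-01]
 [ 4.27255704e-01 -6.54619448e-01 -6.23639272e-01]] [0.49347332 0.23161564 0.83246187]
top [[506.49171739   0.         329.35116383]
 [  0.         506.49171739 193.75575812]
 [  0.           0.           1.        ]] [[ 0.02255941 -0.9996182   0.01595361]
 [-0.99254438 -0.02430593 -0.11943564]
 [ 0.1197778  -0.01314027 -0.99271376]] [0.02469304 0.56341271 1.09230705]
0.1 [ 0.18138346 -0.62390464  0.40376   ] [-0.0990744  -0.69992561 -0.10030629  0.70016217] [ 0.11181838  1.10057876 -0.73629571] 0.0853209973878355
```

View pics/side0.png

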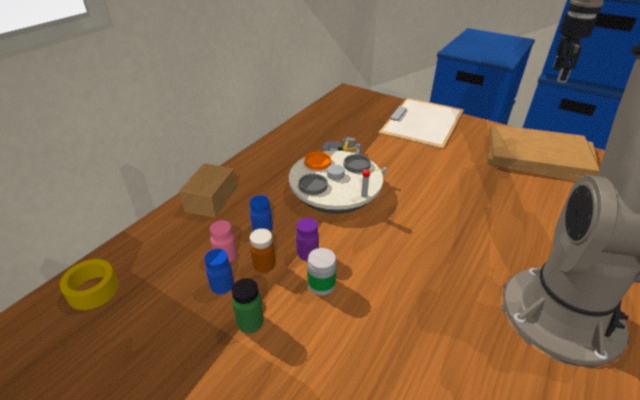

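View pics/top0.png

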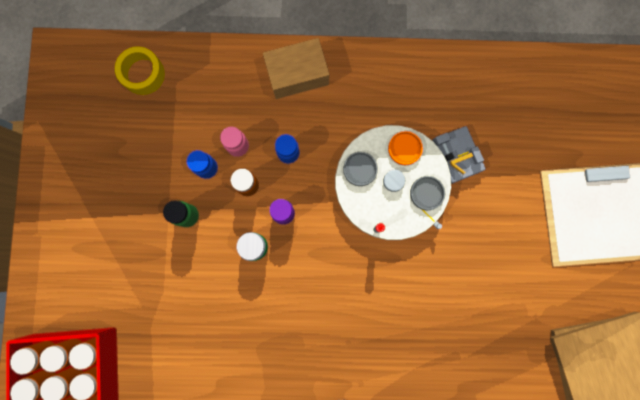

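Candidates: amber/white lid at side (262,250) / top (243,181). Blue ones are at top (287,148) and (201,164), pink (232,140), purple (281,211), and the tin (251,246) also has a white top, but with a green label. I'll confirm with enlarged crops.

```bash
python3 - <<'E'
import cv2,numpy as np
s=cv2.imread("pics/side0.png");t=cv2.imread("pics/top0.png")
cv2.imwrite("pics/c1.png",cv2.resize(s[185:335,190:350],None,fx=4,fy=4,interpolation=cv2.INTER_CUBIC))
cv2.imwrite("pics/c2.png",cv2.resize(t[110:270,150:310],None,fx=3.75,fy=3.75,interpolation=cv2.INTER_CUBIC))
cv2.imwrite("pics/c3.png",cv2.resize(t[115:245,325:495],None,fx=4.5,fy=4.5,interpolation=cv2.INTER_CUBIC))
E
```

```text
(no output)
```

View pics/c1.png

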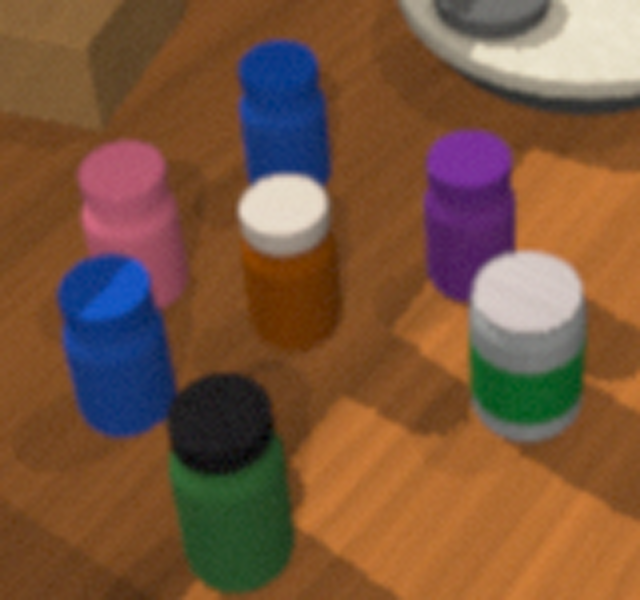

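View pics/c2.png

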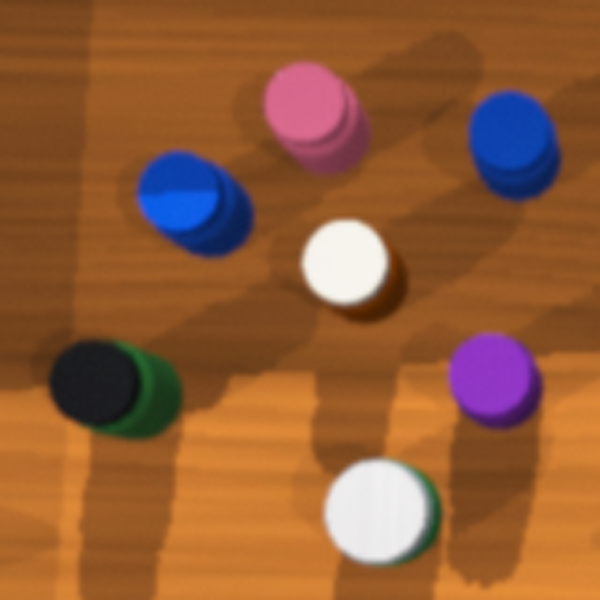

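View pics/c3.png

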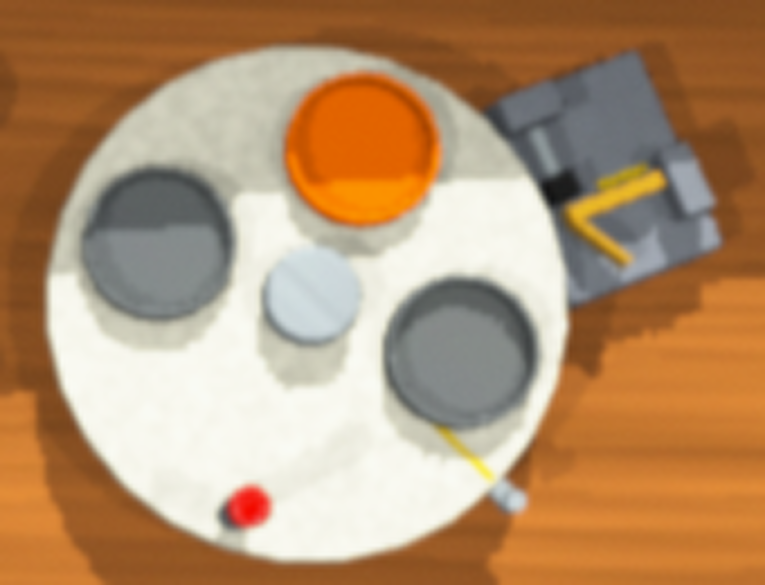

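```bash
cat > h.py <<'E'
import pickle,numpy as np
def ray(c,u,v,z):
    K,R,t=c["camera_matrix"],c["R"],c["t"]
    d=R.T@np.linalg.inv(K)@[u,v,1]; o=-R.T@t
    return (o+d*(z-o[2])/d[2])
def proj(c,X):
    p=c["camera_matrix"]@(c["R"]@np.array(X)+c["t"]); return p[:2]/p[2]
E
python3 - <<'E'
from h import *
T=pickle.load(open("top0.pkl","rb"));S=pickle.load(open("side0.pkl","rb"))
f=lambda x,y,z,k=4.5,o=(325,115):ray(T,(x+.5)/k-.5+o[0],(y+.5)/k-.5+o[1],z)
np.set_printoptions(precision=4,suppress=True)
jar=f(345,262,.09,3.75,(150,110));print("jar top",jar,"side",ray(S,(285.5)/4-.5+190,(210.5)/4-.5+185,.09))
for n,x,y in(("pink",305,102),("blueR",512,131),("blueL",178,192),("purple",490,377)):
    p=f(x,y,.09,3.75,(150,110));print(n,p,np.linalg.norm(p-jar),np.degrees(np.arctan2(*(p-jar)[1::-1])))
for n,x,y,z in(("tin",375,511,.085),("flask",95,382,.105)):
    p=f(x,y,z,3.75,(150,110));print(n,p,np.linalg.norm((p-jar)[:2]),np.degrees(np.arctan2(*(p-jar)[1::-1])))
C=f(312,296,.07);C2=f(307.5,303.5,.048);print("hub",C,"disc",C2)
C=(C+C2)/2
for n,x,y,z in(("post",250,506,.123),("cup",362,148,.063),("pin",513,498,.06),("line",492,475,.048),("line2",440,428,.048),("idx",625,180,.054),("idx1",600,187,.054),("idx2",650,173,.054)):
    p=f(x,y,z);d=(p-C)[:2];print(n,p,np.hypot(*d),np.degrees(np.arctan2(d[1],d[0])))
E
```

```text
jar top [0.5816 0.2246 0.09  ] side [0.5798 0.2296 0.09  ]
pink [0.673  0.2512 0.09  ] 0.09514267857891137 16.269583794892142
blueR [0.6592 0.1331 0.09  ] 0.1199286036294079 -49.68185627107237
blueL [0.6192 0.3204 0.09  ] 0.10289361303341502 68.57467466723747
purple [0.5187 0.1409 0.09  ] 0.1047861677546017 -126.95192009492203
tin [0.4427 0.2027 0.085 ] 0.14068305705296674 -171.03948870428226
flask [0.5094 0.3563 0.105 ] 0.15025236591253566 118.73233399946874
hub [ 0.5908 -0.1005  0.07  ] disc [ 0.5903 -0.1015  0.048 ]
post [ 0.4863 -0.0657  0.123 ] 0.11012190020958655 161.28500123083026
cup [ 0.6654 -0.1254  0.063 ] 0.07868331108829749 -18.075008713564777
pin [ 0.4967 -0.1994  0.06  ] 0.13602269301652087 -133.66359342745935
line [ 0.5084 -0.192   0.048 ] 0.12261305611918184 -132.10700874245305
line2 [ 0.5307 -0.1666  0.048 ] 0.0888270359491876 -132.39307257076294
idx [ 0.6547 -0.2565  0.054 ] 0.16823586633084572 -67.60077912421919
idx1 [ 0.6509 -0.2442  0.054 ] 0.15535293796824615 -67.16414308229557
idx2 [ 0.6585 -0.2689  0.054 ] 0.181141451861815 -67.97566638060238
```

```bash
python3 - <<'E'
import cv2,numpy as np
s=cv2.imread("pics/side0.png");t=cv2.imread("pics/top0.png")
a=cv2.resize(t[120:195,420:500],None,fx=8,fy=8,interpolation=cv2.INTER_CUBIC)
b=cv2.resize(s[130:215,280:395],None,fx=6.5,fy=6.5,interpolation=cv2.INTER_CUBIC)
cv2.imwrite("pics/d1.png",a);cv2.imwrite("pics/d2.png",b)
E
```

```text
(no output)
```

View pics/d1.png

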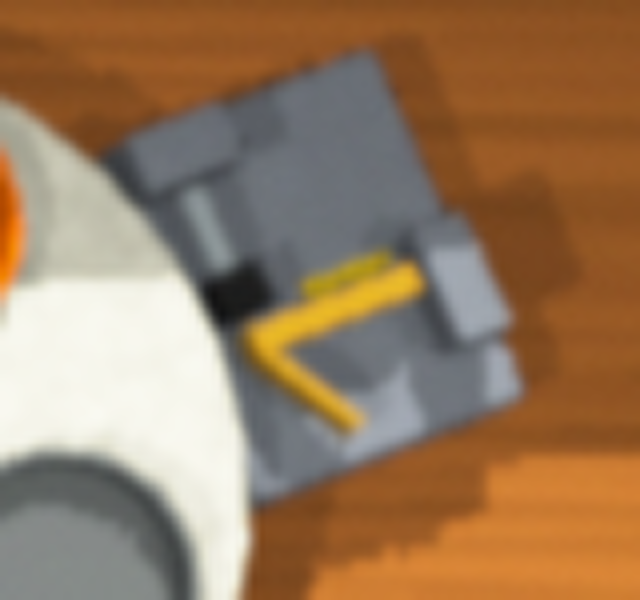

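View pics/d2.png

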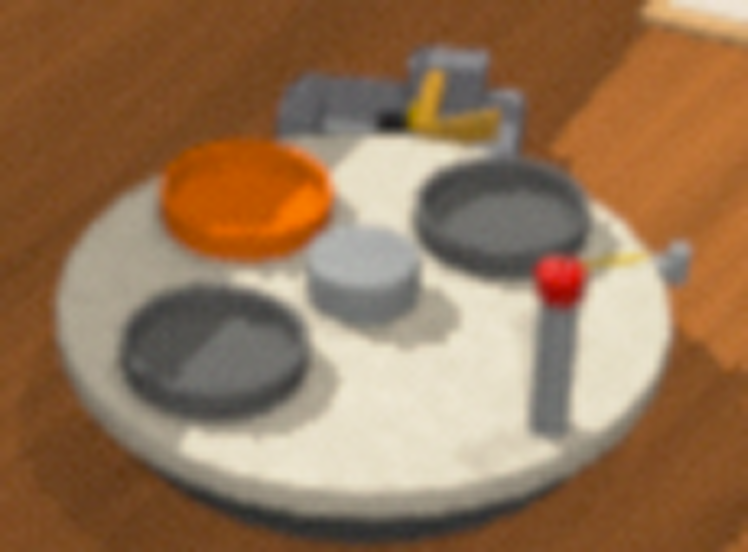

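```bash
python3 - <<'E'
from h import *
import cv2
from station import r
T=pickle.load(open("top0.pkl","rb"));S=pickle.load(open("side0.pkl","rb"))
print("cams",-T["R"].T@T["t"],-S["R"].T@S["t"])
for X in([0,0,0],[.181,-.624,.404],[.181,-.624,.231],[.59,-.101,.07],[.5816,.2246,.09],[.5816,.2246,.0]):print(X,proj(S,X),proj(T,X))
C=np.array([.5905,-.101])
for z in(.03,.04,.048,.054,.07):
    for p in((345,275),(305,290),(385,258)):
        q=ray(T,(p[0]+.5)/8-.5+420,(p[1]+.5)/8-.5+120,z)[:2]-C
        print(z,p,np.hypot(*q),np.degrees(np.arctan2(q[1],q[0])))
E
```

```text
cams [0.42782092 0.05273109 1.15124585] [0.1365198  0.69373782 0.70017474]
[0, 0, 0] [561.80424025 312.72479525] [340.8010778  455.00452395]
[0.181, -0.624, 0.404] [581.56241929  14.55145309] [792.19363339 440.05674818]
[0.181, -0.624, 0.231] [557.2061042   79.02422377] [701.60230826 404.40283912]
[0.59, -0.101, 0.07] [336.95038186 168.82361588] [394.1567529  180.75863941]
[0.5816, 0.2246, 0.09] [261.70621322 235.43305982] [241.62810428 179.5225937 ]
[0.5816, 0.2246, 0.0] [264.99805314 264.3288923 ] [247.76287817 185.31718248]
0.03 (345, 275) 0.1753395811550657 -66.24144866528187
0.03 (305, 290) 0.16306746553399262 -66.11029723437944
0.03 (385, 258) 0.1878645524161698 -66.19544008884583
0.04 (345, 275) 0.17193812603857783 -66.49988492104771
0.04 (305, 290) 0.15977380350354684 -66.38689895417413
0.04 (385, 258) 0.18435064531907322 -66.43601631278194
0.048 (345, 275) 0.16921957169166765 -66.7141110005219
0.048 (305, 290) 0.15714165603567978 -66.61652457014786
0.048 (385, 258) 0.18154194126938328 -66.63517999927728
0.054 (345, 275) 0.16718225255641925 -66.87935100953469
0.054 (305, 290) 0.15516925095849057 -66.79385409022807
0.054 (385, 258) 0.17943689218934814 -66.78864310673198
0.07 (345, 275) 0.16175651339492642 -67.34032544357662
0.07 (305, 290) 0.14991712107661992 -67.28952631859006
0.07 (385, 258) 0.173830000691071 -67.21603715669491
```

```bash
cat >> h.py <<'E'
from scipy.spatial.transform import Rotation as Ro
def quat(deg):
    a=np.radians(deg);c,s=np.cos(a),np.sin(a)
    q=Ro.from_matrix(np.column_stack([(0,0,-1),(c,s,0),(s,-c,0)])).as_quat(); return q[[3,0,1,2]]
def snap(n):
    import cv2
    from station import viewer
    for k in("side","top"):
        c=viewer.camera(k);pickle.dump(c,open(f"{k}{n}.pkl","wb"));cv2.imwrite(f"pics/{k}{n}.png",c["pixels"][:,:,::-1])
E
python3 - <<'E'
from h import *
from station import r,inverse_kinematics
J=np.array([.581,.2262])
best=None
q=None
for a in(98,-82):
    s=inverse_kinematics([*J,.048+.155],quat(a)); print(a,s)
    s2=inverse_kinematics([.6645,-.1256,.3],quat(a)); print(s2)
E
```

```text
98 [ 0.29942259  0.8307292  -1.08156895  1.75552711  0.82748621  1.08718773
  0.63903459]
[ 0.57580668  0.60682633 -0.6608067   1.56097163  0.400862    1.11282528
  1.53267704]
-82 [ 0.02415159  0.63871865 -0.6327798   1.76254416  0.46857661  0.89574722
 -2.24553199]
[ 0.35392584  0.54678716 -0.32785713  1.5677571   0.1932254   1.05910574
 -1.4555174 ]
```

```bash
python3 - <<'E'
from h import *
from station import r
J=[.581,.2262]
r.reach([*J,.35],quat(98)); print(r.get_obs()["t"])
print(r.movel([*J,.048+.155],velocity=.12,guard=8))
o=r.get_obs();print(o["t"],o["ee_pos"],o["contact_force"]); snap(1)
E
```

```text
3.3833
False
4.7583 [0.58135713 0.22651642 0.20391804] [-0.3674822   0.54554598  0.05373296]
```

View pics/side1.png

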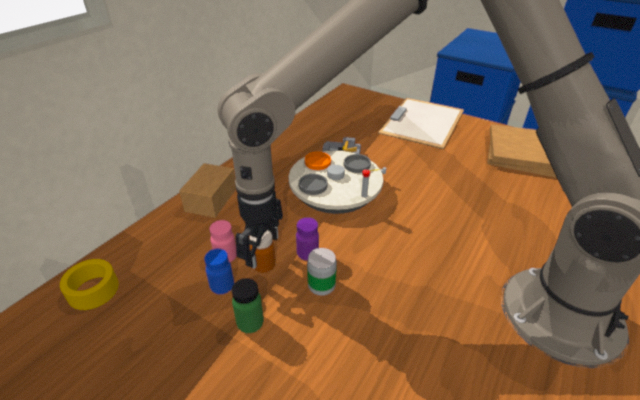

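The fingers straddle the amber jar at (262,250), and the neighbours haven't moved. Next I grip and lift.

```bash
python3 - <<'E'
from h import *
from station import r
print(r.set_gripper(.045,grasp_force=40)); o=r.get_obs();print(o["t"],o["width"],o["ee_pos"],o["contact_force"])
r.movel([*o["ee_pos"][:2],.34],velocity=.12)
o=r.get_obs();print(o["t"],o["width"],o["contact_force"])
r.reach([.6645,-.1256,.34],quat(98))
o=r.get_obs();print(o["t"],o["width"],o["ee_pos"],o["contact_force"]); snap(2)
E
```

```text
False
5.2833 0.05040454115311381 [0.58120206 0.22598952 0.2035874 ] [-0.71752617 -2.04468798  5.3393001 ]
6.575 0.05091269194974111 [-0.47067149  0.53698266 -2.3705154 ]
7.9333 0.050555482533707896 [ 0.66445813 -0.12284025  0.34030927] [-0.49319252  0.21178749 -3.5497886 ]
```

View pics/side2.png

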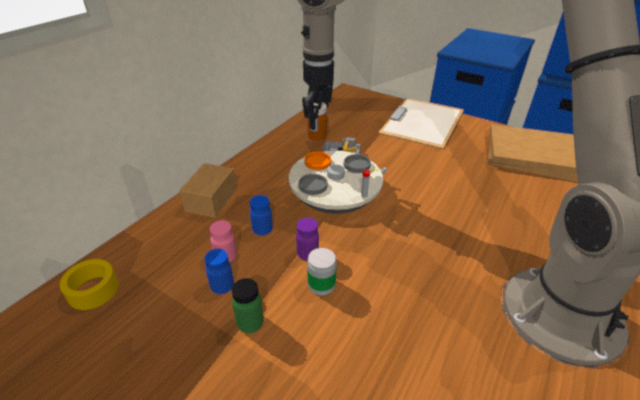

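```bash
python3 - <<'E'
from h import *
from station import r
r.movel([.6645,-.1256,.272],velocity=.08)
o=r.get_obs();print(o["t"],o["ee_pos"],o["contact_force"]); snap(3)
import cv2
s=cv2.imread("pics/side3.png");t=cv2.imread("pics/top3.png")
a=cv2.resize(s[90:220,260:400],None,fx=4,fy=4,interpolation=cv2.INTER_CUBIC)
cv2.imwrite("pics/e1.png",a)
E
```

```text
9.0333 [ 0.66482387 -0.12547678  0.27264667] [ 0.13392643  0.265925   -1.88782021]
```

View pics/e1.png

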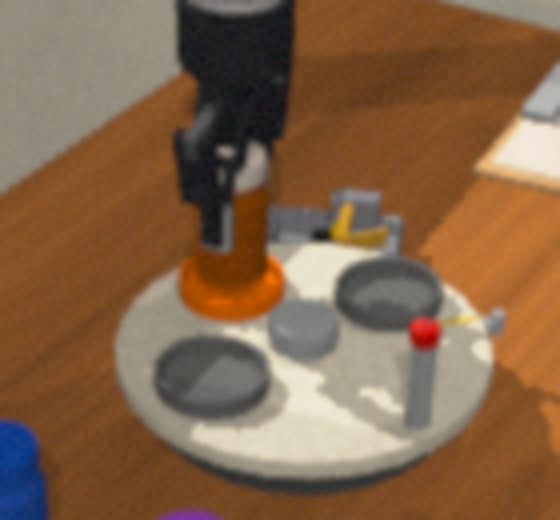

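View pics/top3.png

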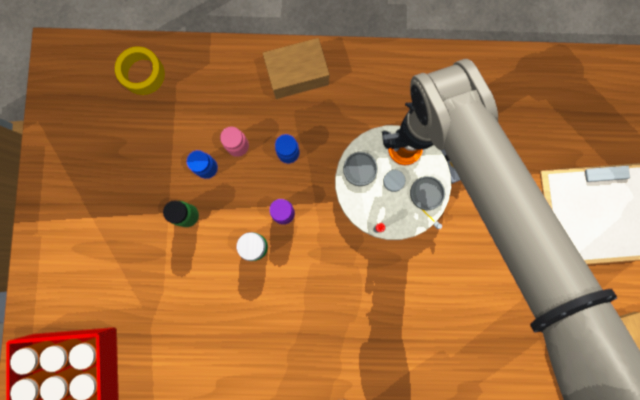

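The jar is centred over the orange cup at crop (233,285), and the cup hasn't moved. I'll lower it until it touches.

```bash
python3 - <<'E'
from h import *
from station import r
g=r.movel([.6645,-.1256,.252],velocity=.025,guard=3)
o=r.get_obs();print(g,o["t"],o["ee_pos"],o["contact_force"])
r.set_gripper(.07); r.hold(.2)
o=r.get_obs();print(o["t"],o["width"],o["ee_pos"],o["contact_force"])
r.set_gripper(.085)
r.movel([.6645,-.1256,.36],velocity=.12)
o=r.get_obs();print(o["t"]); snap(4)
import cv2
s=cv2.imread("pics/side4.png");t=cv2.imread("pics/top4.png")
a=cv2.resize(s[90:220,260:400],None,fx=4,fy=4,interpolation=cv2.INTER_CUBIC)
cv2.imwrite("pics/e2.png",a)
E
```

```text
True 9.7917 [ 0.66435255 -0.12571368  0.25458224] [-0.40262413 -0.45101827  4.2807837 ]
10.3167 0.06988469252286049 [ 0.66347072 -0.12599447  0.25286797] [-0.35690658  0.21971251 -0.38044152]
11.6583
```

View pics/e2.png

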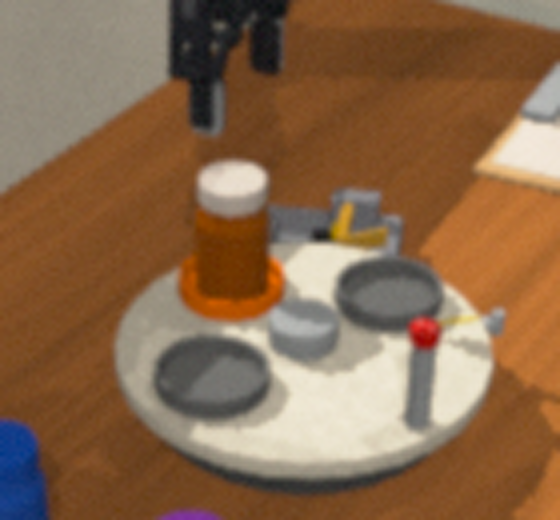

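Touch came at TCP z 0.2546 (0.2546 predicted), and the jar stands upright in the cup. Next I check that the arm can follow the push arc.

```bash
cat >> h.py <<'E'
C=np.array([.5905,-.101]);ZP=.245
def pose(phi,d=.019,z=ZP,flip=0):
    p=np.radians(phi);u=np.array([np.cos(p),np.sin(p)]);t=np.array([-u[1],u[0]])
    return [*(C+.112*u-d*t),z],quat(phi+180+flip)
E
python3 - <<'E'
from h import *
from station import r,inverse_kinematics
np.set_printoptions(precision=2,suppress=True)
T=pickle.load(open("top4.pkl","rb"))
for fl in(0,-180):
  for phi in(161.5,180,200,227,232):
    p,q=pose(phi,flip=fl);print(fl,phi,np.array(p),inverse_kinematics(p,q))
E
python3 - <<'E'
import cv2
t=cv2.imread("pics/top4.png");cv2.imwrite("pics/e3.png",cv2.resize(t[115:245,325:495],None,fx=4.5,fy=4.5,interpolation=cv2.INTER_CUBIC))
E
```

```text
0 161.5 [ 0.49 -0.05  0.24] [ 0.56  0.37 -0.65  2.05  0.31  0.81 -0.6 ]
0 180 [ 0.48 -0.08  0.24] [ 0.7   0.38 -0.73  2.07  0.34  0.82 -0.23]
0 200 [ 0.48 -0.12  0.24] [ 0.83  0.41 -0.8   2.05  0.39  0.84  0.15]
0 227 [ 0.5  -0.17  0.24] [ 0.96  0.5  -0.89  1.97  0.49  0.91  0.63]
0 232 [ 0.51 -0.18  0.24] [ 0.97  0.52 -0.9   1.95  0.51  0.92  0.72]
-180 161.5 [ 0.49 -0.05  0.24] [ 0.99  0.64 -1.27  2.04  0.73  1.02  2.17]
-180 180 [ 0.48 -0.08  0.24] [ 1.1   0.67 -1.32  2.06  0.76  1.04  2.53]
-180 200 [ 0.48 -0.12  0.24] [-0.76  0.73  1.27  2.08 -0.85  1.   -1.83]
-180 227 [ 0.5  -0.17  0.24] [-0.64  0.8   1.26  2.   -0.9   1.06 -1.26]
-180 232 [ 0.51 -0.18  0.24] [-0.62  0.81  1.26  1.98 -0.91  1.07 -1.16]
```

View pics/e3.png

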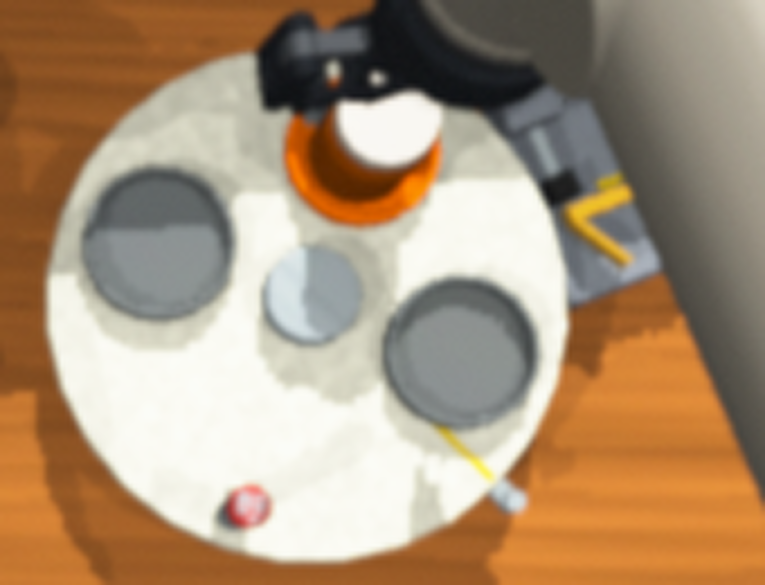

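```bash
python3 - <<'E'
from h import *
from station import r
np.set_printoptions(precision=3,suppress=True)
r.set_gripper(0.0)
p,q=pose(161.5,d=.042,z=.36); r.reach(p,q)
p,q=pose(161.5,d=.042); print(r.movel(p,velocity=.12,guard=6))
r.hold(.1)
p,q=pose(161.5,d=.014); print("touch",r.movel(p,velocity=.03,guard=1.5))
o=r.get_obs();print(o["t"],o["ee_pos"],o["contact_force"],o["width"])
ph=np.radians(161.5);u=np.array([np.cos(ph),np.sin(ph)]);t=np.array([-u[1],u[0]])
print("d at touch",-(o["ee_pos"][:2]-C-.112*u)@t)
snap(5)
import cv2
s=cv2.imread("pics/side5.png");cv2.imwrite("pics/e4.png",cv2.resize(s[90:220,260:400],None,fx=4,fy=4,interpolation=cv2.INTER_CUBIC))
E
```

```text
False
touch False
16.5083 [ 0.489 -0.052  0.245] [-0.946  0.214 -0.271] 7.330011851718112e-05
d at touch 0.013939106488107905
```

View pics/e4.png

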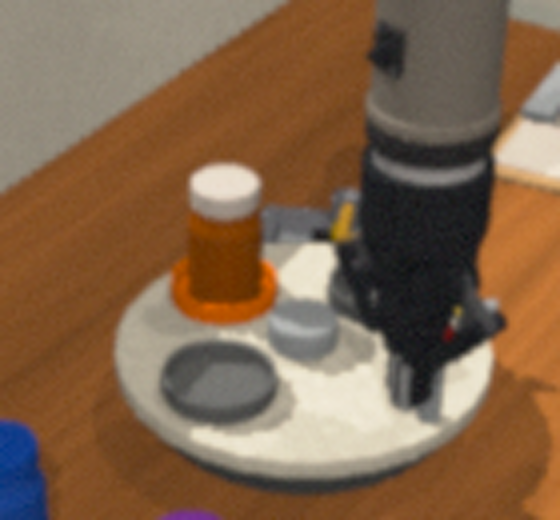

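```bash
python3 - <<'E'
from h import *
from station import r
np.set_printoptions(precision=3,suppress=True)
for phi in(177,190,203,213):
    p,q=pose(phi); g=r.movel(p,q,velocity=.04,guard=9)
    o=r.get_obs();print(phi,g,o["t"],o["ee_pos"],o["contact_force"])
    if g:break
snap(6)
import cv2
s=cv2.imread("pics/side6.png");cv2.imwrite("pics/e5.png",cv2.resize(s[90:220,260:400],None,fx=4,fy=4,interpolation=cv2.INTER_CUBIC))
t=cv2.imread("pics/top6.png");cv2.imwrite("pics/e6.png",cv2.resize(t[115:245,325:495],None,fx=4.5,fy=4.5,interpolation=cv2.INTER_CUBIC))
E
```

```text
177 False 17.4 [ 0.48  -0.076  0.245] [ 0.257 -0.052  0.452]
190 False 18.1917 [ 0.477 -0.102  0.245] [ 0.421  0.156 -0.211]
203 False 18.9833 [ 0.48  -0.127  0.245] [ 0.436 -0.805  0.695]
213 False 19.625 [ 0.486 -0.146  0.245] [ 0.048 -0.169  0.124]
```

View pics/e5.png

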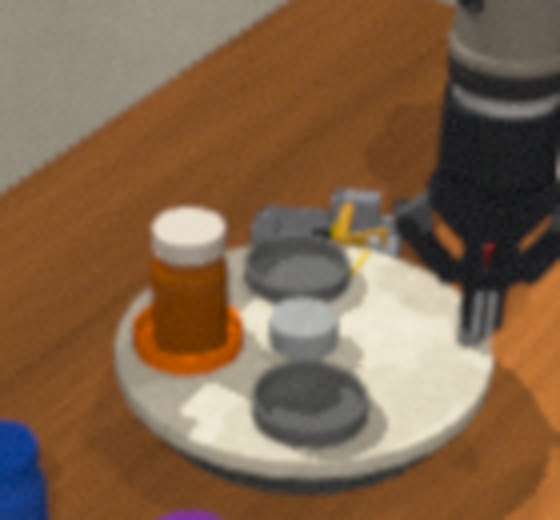

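View pics/e6.png

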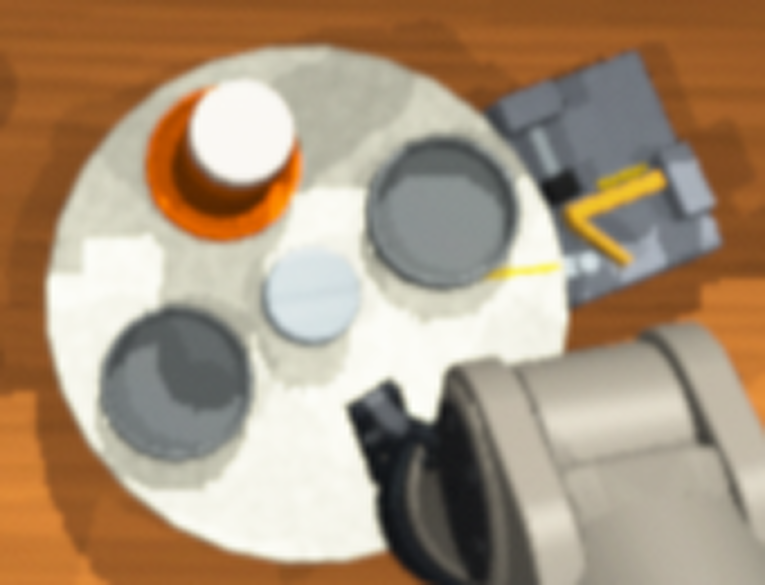

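```bash
python3 - <<'E'
from h import *
T=pickle.load(open("top6.pkl","rb"))
for n,x,y,z in(("cup",223,163,.063),("line",495,274,.048),("line",558,267,.048),("pin",590,264,.065),("pin",590,264,.055)):
    p=ray(T,(x+.5)/4.5-.5+325,(y+.5)/4.5-.5+115,z);d=p[:2]-C;print(n,np.hypot(*d),np.degrees(np.arctan2(d[1],d[0])))
E
```

```text
cup 0.07868632057464998 33.42304897853086
line 0.09417035966108044 -79.7350187815993
line 0.12552816303807668 -80.3490594061392
pin 0.13652482728367504 -81.54428600253668
pin 0.13940757767857598 -81.0209830822179
```

```bash
python3 - <<'E'
from h import *
from station import r
np.set_printoptions(precision=3,suppress=True)
def ft(phi):
    f=[]
    for _ in range(3): r.hold(.04); f.append(r.get_obs()["contact_force"][:2])
    p=np.radians(phi); return np.mean(f,0)@np.array([-np.sin(p),np.cos(p)])
for phi,v in((218,.03),(221,.02),(222,.015),(223,.015),(223.5,.01),(224,.01)):
    p,q=pose(phi); g=r.movel(p,q,velocity=v,guard=6)
    o=r.get_obs();print(phi,g,round(o["t"],2),"tang",ft(phi),o["contact_force"])
    if g:break
snap(7)
import cv2
t=cv2.imread("pics/top7.png");cv2.imwrite("pics/e7.png",cv2.resize(t[120:195,420:500],None,fx=8,fy=8,interpolation=cv2.INTER_CUBIC))
E
```

```text
218 False 20.21 tang -0.9922988928748282 [0.337 1.066 0.218]
221 False 20.78 tang -2.4805971339462785 [-0.293  0.438  0.901]
222 False 21.19 tang -1.614298720408464 [-0.946  1.702 -0.752]
223 False 21.6 tang -0.10055611409993745 [-1.256  0.57   0.4  ]
223.5 False 21.98 tang -0.45362270107220426 [0.01  0.46  0.693]
224 False 22.35 tang -0.38858022639320566 [ 0.642  0.707 -0.012]
```

View pics/e7.png

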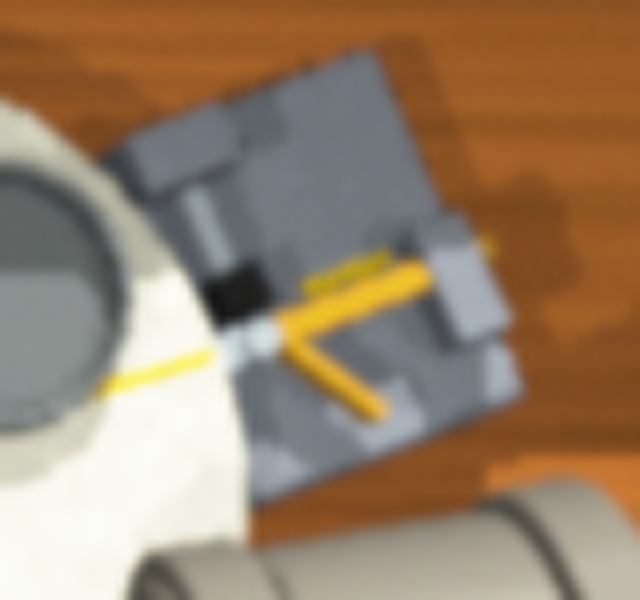

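The pin at crop (260,337) has lifted the catch and sits just short of the black buffer. I'll go on in 0.6 mm steps, watching the force.

```bash
cat >> h.py <<'E'
def ft(phi,n=4):
    from station import r
    f=[]
    for _ in range(n): r.hold(.04); f.append(r.get_obs()["contact_force"][:2])
    p=np.radians(phi); return np.mean(f,0)@np.array([-np.sin(p),np.cos(p)])
E
python3 - <<'E'
from h import *
from station import r
for phi in np.arange(224.3,227.4,.3):
    p,q=pose(phi); g=r.movel(p,q,velocity=.008,guard=5)
    f=ft(phi);print(round(phi,2),g,round(r.get_obs()["t"],2),"tang",round(f,2))
    if g or f<-6:break
snap(8)
import cv2
t=cv2.imread("pics/top8.png");cv2.imwrite("pics/e8.png",cv2.resize(t[120:195,420:500],None,fx=8,fy=8,interpolation=cv2.INTER_CUBIC))
E
```

```text
224.3 False 22.99 tang -1.85
224.6 False 23.41 tang -1.59
224.9 False 23.82 tang -0.5
225.2 False 24.24 tang -0.84
225.5 False 24.66 tang -1.88
225.8 False 25.07 tang -3.33
226.1 False 25.49 tang -3.42
226.4 False 25.91 tang -3.74
226.7 False 26.32 tang -4.19
227.0 False 26.74 tang -3.12
227.3 False 27.16 tang -0.25
```

View pics/e8.png

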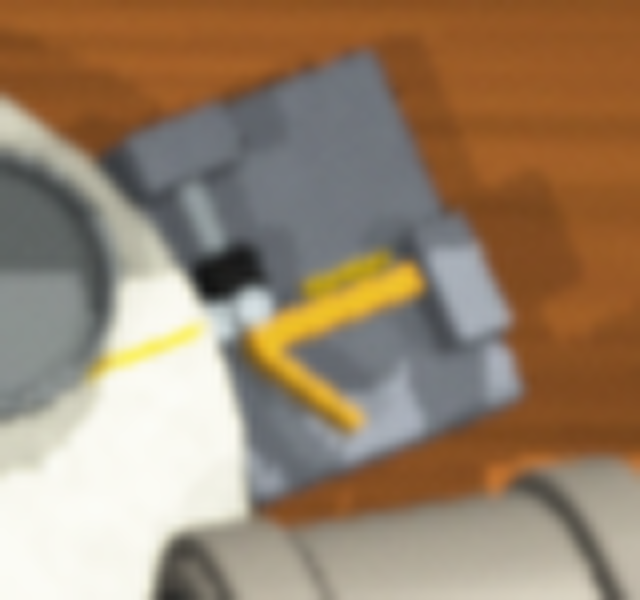

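The catch arm is back at its rest place, tip (250,335), and the pin (255,300) is behind it against the pushed-back buffer. I'll ease off slowly and look.

```bash
python3 - <<'E'
from h import *
from station import r
p,q=pose(227.3,d=.025); r.movel(p,q,velocity=.012); print(ft(227))
p,q=pose(227.3,d=.045); r.movel(p,q,velocity=.04)
r.hold(.2);print(r.get_obs()["t"],r.get_obs()["contact_force"])
snap(9)
import cv2
t=cv2.imread("pics/top9.png");cv2.imwrite("pics/e9.png",cv2.resize(t[120:195,420:500],None,fx=8,fy=8,interpolation=cv2.INTER_CUBIC))
E
```

```text
0.16596019418412655
28.925 [ 0.01089472 -1.04662456 -0.67969628]
```

View pics/e9.png

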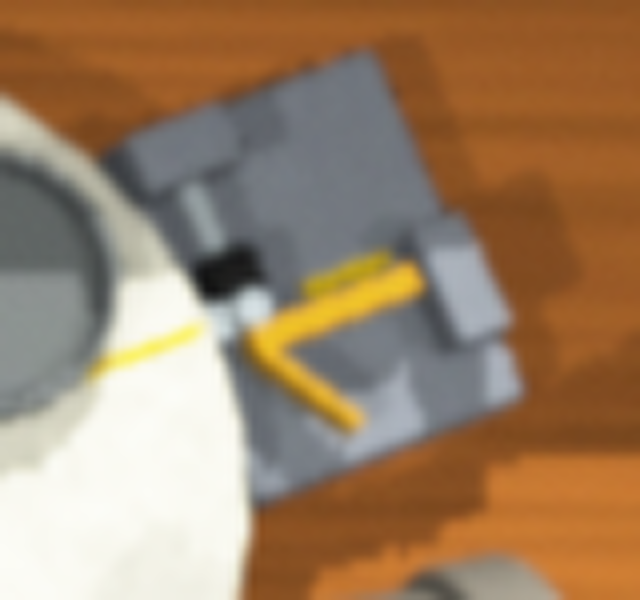

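It holds: pin (255,300) and catch haven't moved. I'll raise the arm clear and make the final check.

```bash
python3 - <<'E'
from h import *
from station import r
o=r.get_obs();r.movel([*o["ee_pos"][:2],.40],velocity=.12)
r.reach([.45,-.45,.42],quat(45+180)); r.hold(.5)
print(r.get_obs()["t"]); snap(10)
import cv2
t=cv2.imread("pics/top10.png");cv2.imwrite("pics/f1.png",cv2.resize(t[115:245,325:495],None,fx=4.5,fy=4.5,interpolation=cv2.INTER_CUBIC))
E
```

```text
32.8
```

View pics/f1.png

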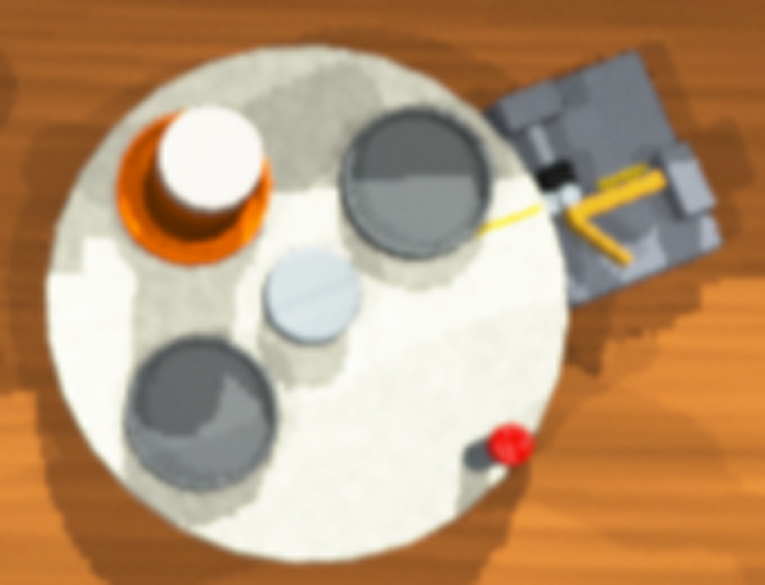

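View pics/side10.png

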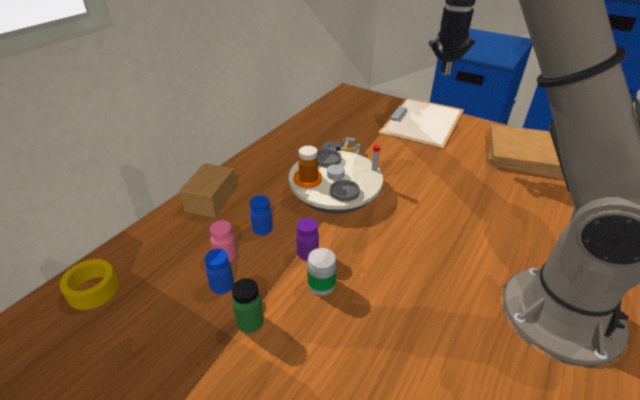

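The jar stands upright in the orange cup (side 308,167). The pin (565,192 in the crop) is held between catch and buffer, and the bystanders haven't moved. One line check, then I hand in.

```bash
python3 - <<'E'
from h import *
from station import order,r
T=pickle.load(open("top10.pkl","rb"))
for n,x,y,z in(("line",485,228,.048),("line",538,209,.048),("idx",625,180,.048),("post",511,444,.123),("cup",194,187,.063)):
    p=ray(T,(x+.5)/4.5-.5+325,(y+.5)/4.5-.5+115,z);d=p[:2]-C;print(n,np.hypot(*d),np.degrees(np.arctan2(d[1],d[0])))
print(order.sign_off(),r.get_obs()["t"])
E
```

```text
line 0.09628903903890614 -65.72532802087898
line 0.12440007017949238 -66.42265446735352
idx 0.1703022470609751 -67.4102904274381
post 0.11076207683299015 -131.4531417906568
cup 0.07835963583586796 46.99944988112428
the job is handed in; nothing more can be done
the job is handed in; nothing more can be done
```

The job is handed in at about 33 s on the robot's clock. The amber jar stands upright in the orange cup. The carousel is latched and stayed put after I let go and moved the arm away.

**Jar:** It touched the cup floor at the predicted height (TCP z 0.2546 m) and stayed upright through the whole turn.

**Push:** I pushed the post with the side of the closed fingers at about 4 cm/s, then in 0.6 mm steps at the buffer. The force I read at the post peaked at about 4 N, below the stated 6 to 9 N. I read it after each step with about 1 N of noise, so the true peak may have been higher. The 5 N guard never tripped.

**Last checks:** The catch is back at its rest place behind the pin, and the buffer is still pressed in. The deck line is at about -66.1° and the index line at about -67.4°, which agree within the pixel error. In the final side view, none of the other stock on the bench had moved.

**Disagreement:** I measured the latched joint at about +0.37 rad from the post and +0.4 rad from the cup. The index unit also stands about 23° from the base's -y. Both are outside the stated ±0.22 rad. I went by the lines and the catch in the images, not the stated range.

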